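# Set the batch counter to 7

### The job

The next casting batch is number 7: turn the knob of the batch counter on the bench until the 7 stands in the middle of its small window, then let go of the knob. Leave everything else on the bench where it is.

Things in the scene. Friction and masses are not known exactly. Their poses are not given: they have to be found in the camera images.
- counter: Batch counter: grey box with an aluminium face (116 x 116 mm) on a dark steel foot, fixed. Origin: on the bench under the face's centre; x to its back, y to the reader's left, z up. The face rises to the back at 30 degrees from horizontal (outward normal (-0.5, 0, 0.866) here); its centre is 57 mm above the bench, lower edge 28, upper edge 86. The black knob stands square out of its centre.
- knob_top (a point): Centre of the knob's outer end, 27 mm out from the face. Knob: round ribbed black cylinder, 36 mm across, 26 mm long, all of it free to grip; the face round it is flat. z of this point is the knob's axis, pointing out of the face (30 degrees off vertical, leaning to the counter's front); x and y turn with the knob.
- dial (a joint): Angle of knob and digit wheel, rad: digit n is in the middle of the window at n x 0.6283, so 7 at 4.398. Stops at 0 (digit 0) and 5.655 (digit 9). It grows as the knob turns clockwise, seen looking at the face. It starts between 1.2 and 3.2, so turn it clockwise. Friction about 0.06 N m, no click stops; it stays where it is left.
- window (a point): Centre of the window in the face, 40 mm up the slope from the knob's axis. The window is 20 mm wide, 18 mm high, with a dark rim; behind it turns a white wheel with black digits 0 to 9, 10 mm wide, 15 mm high, 25 mm apart, upright in the window. Clockwise turning brings higher numbers.
- wood_crate: Small closed wooden case, 46 x 90 x 34 mm, on the bench behind the counter, away from the robot; a bystander. Origin under its centre.
- steel_block: Drilled steel block, 38 x 48 x 20 mm, on the bench to the right of the counter as the robot sees it; a bystander. Origin under its centre.
- orange_box: Small flat orange box, 42 x 54 x 16 mm, closed, near the left edge of the bench beyond the counter; a bystander. Origin under its centre.
- flex_shaft: Grey upright pole (20 mm across) clamped to the bench's front edge at x 0.27, y 0.015, rising to 0.93 m above the bench; there its arm curves away to the left, 0.9 to 0.97 m up, to a hanging motor at x 0.33, y 0.49 (0.57 to 0.82 m up). It stands between robot and bench: draw the arm in to swing past it, stay below its arm. Fixed; its origin marks nothing.

How it is judged (in metres and radians):
At the end, for the whole second after the job is handed in: The dial stands at the 7 (4.398 rad) within 0.12 rad, so that the whole digit is seen in the window, and is at rest (value of joint dial between 4.278 and 4.518 rad and velocity of joint dial between -0.05 and 0.05 rad/s); the robot touches nothing.
It fails at once if a bystander (wooden case, steel block or orange box) is shoved more than 25 mm (distance of any of wood_crate, steel_block, orange_box from where it was at the start of the episode above 0.025 m).
It also fails if it takes over 58 s, if anything falls off the work surface, if the arm or the gripper's body presses on something with over 40 N, if the wrist force passes 120 N, or if a joint passes its speed limit or range.

### The arm

A 6-joint arm with a two-finger parallel gripper is mounted at the origin on a cart in front of the work surface, level with it; the furniture and walls round the work are solid. World frame = base frame: x ahead of the robot, y to its left, z up, the work surface at z = 0. Lengths are in m, angles in degrees, forces in N, time in s.
With the tool pointing down it reaches from about 0.4 to 0.825 m from the base axis. Payload 7 kg.
Tool frame: the origin (TCP) lies between the finger pads; the fingertips stand 25 mm ahead of it and the grasp point (between the pads) lies 6 mm ahead of it; z points along the fingers, y is the line along which they close (so a half turn about z gives the same grasp; the last joint's range is limited). The gripper opens to 88 mm and grips with 3 to 60 N. Pads are 19 mm wide; open, the fingers measure 130 mm over their backs; the gripper's body (78 mm by 193 mm) begins 47 mm behind the grasp point.
Start: joints at [-51.675, 20.546, 0.682, 0, -70.136, -16.507], TCP at [0.251, -0.627, 0.252] pointing down, gripper open.
Joint ranges: [-176.03, 176.03], [-82.01, 121.73], [-58.28, 71.71], [-173.87, 95.51], [-174.79, -0.11], [-173.66, 173.66]. Speed limits (degrees/s): [136.94, 136.94, 172.46, 180, 180, 180].

### API

Orientations are given as [roll, pitch, yaw] about the fixed x, y, z axes, in that order (R = Rz(yaw) Ry(pitch) Rx(roll)).
In Python, from plant import r gives the robot as it stands.
- The arm moves only by the shell command python3 -m crank 'ROWS' [FORCE]. ROWS is JSON, a list of rows, each a list of 3 entries, a list of its own where there are three numbers: the turn, a rotation vector about the tool's x, y, z in degrees, then the shift along the tool's x, y, z in cm, then the closure, from -1 (fully open) to 1 (shut). In form: [[[wx, wy, wz], [dx, dy, dz], fingers], ...]. A call has 1 to 8 rows; each row shifts and turns the commanded pose from where the row before left it, along the tool's axes as they then stand; what a row does not reach is not made up. A row lasts 1/10 s, in which the tool goes at most 50 mm and 8.59 degrees, less where a joint would pass 70% of its speed; a pose out of reach is approached as far as the arm can. A call with a gripper value outside its range is refused whole. The fingers move at their own pace and stop on an object; FORCE is the grip in N (left out, the last holds). Time passes only in rows, so rows that do not move let the fingers close. It gives the time, the measured TCP pose, the force, the opening and the grip force at its end, in the units of the state.
- r.get_state(): the state, without advancing time (a new reading comes with each control period).
- r.capture(name): name is "scene" or "top" or "wrist"; returns a dict with "color" (400x640x3 uint8, red, green, blue), "range_z" (400x640 float32, m along the optical axis (not along the pixel's ray), 0 where there is no reading), "intrinsics" (3x3 intrinsics, pixels), "world_from_camera" (4x4, takes a point from camera to world coordinates); the wrist camera has in their place "hand_eye" (4x4, takes a point from camera to tool coordinates, whose origin is the TCP and whose axes are the flange's). Camera axes: x right, y down, z forward; pixel columns grow to the right and rows downward; lengths in m; the calibration is good to about 2 mm. A picture is of the moment at which its call begins: read the wrist's pose just before it.
- r.close_job(): hands the job in; it is judged then, once.
The state is a dict: "time_s": time; "joints": joint angles; "qd": joint speeds; "joint_torque": joint torques, N m; "tcp_pos": TCP position; "eef_rot": TCP orientation; "contact_force": force on the tool from outside, world axes, zero at the start; "moment": the same for the moment, N m; "gripper_width": finger opening in m; "gripper_force": force on a finger pad.
Only numpy, scipy, OpenCV 4.12 (cv2) and the standard library are available. Lean on these libraries where they do the work, as an engineer would, in place of code of your own. Each camera call takes 0.05 s, during which the arm holds its last target. There are 200 camera calls.

## Working session

There is one attempt and no reset: what is moved stays moved. The work goes in short steps, Python scripts to look and compute and a shell command to move; the robot and the scene stay as the last step left them, time stands still between calls to the robot, and variables do not carry over. Pictures are saved under pics/ and viewed, at most 10 in all, crops included, and the job is handed in when it is done.

```bash
ls; mkdir -p pics; cat > h.py <<'E'
import numpy as np, cv2
from scipy.spatial.transform import Rotation as R
from plant import r
def grab(n):
    s=r.get_state(); c=r.capture(n)
    if n=="wrist":
        T=np.eye(4); T[:3,:3]=R.from_euler('xyz',s['eef_rot'],degrees=True).as_matrix(); T[:3,3]=s['tcp_pos']
        c['world_from_camera']=T@c['hand_eye']
    return s,c
def cloud(c):
    z=c['range_z'].astype(float);K=c['intrinsics'];v,u=np.indices(z.shape)
    P=np.stack([(u-K[0,2])/K[0,0]*z,(v-K[1,2])/K[1,1]*z,z],-1)
    T=c['world_from_camera'];W=P@T[:3,:3].T+T[:3,3];W[z==0]=np.nan
    return W
def save(c,f): cv2.imwrite(f,c['color'][:,:,::-1])
E
python3 - <<'E'
from h import *
for n in("scene","top"):
    s,c=grab(n);save(c,f"pics/{n}.png");np.savez(f"{n}.npz",W=cloud(c),C=c['color'])
a=cv2.imread("pics/scene.png");b=cv2.imread("pics/top.png")
print(s)
E
```

```text
pics
{'time_s': 0.05, 'joints': array([-5.16758553e+01,  2.05901609e+01,  6.31964742e-01, -1.95876389e-02,
       -7.01346926e+01, -1.65063250e+01]), 'qd': array([-0.03913929, -0.05946282,  0.00163284,  0.11575853, -0.0669691 ,
        0.04430321]), 'joint_torque': array([-1.72765933e-03, -5.84672999e+01,  2.94057727e+01,  7.02622980e+00,
        1.02423172e-02, -4.14016529e-05]), 'tcp_pos': array([ 0.25066481, -0.62623891,  0.25062496]), 'eef_rot': array([ 1.79905707e+02, -8.73947343e-03, -1.58188844e+02]), 'contact_force': array([ 0.05260465, -0.85336777, -0.18590772]), 'moment': array([ 0.02675185, -0.02248761, -0.01272468]), 'gripper_force': 0.0, 'gripper_width': 0.08767752831742387}
```

View pics/top.png

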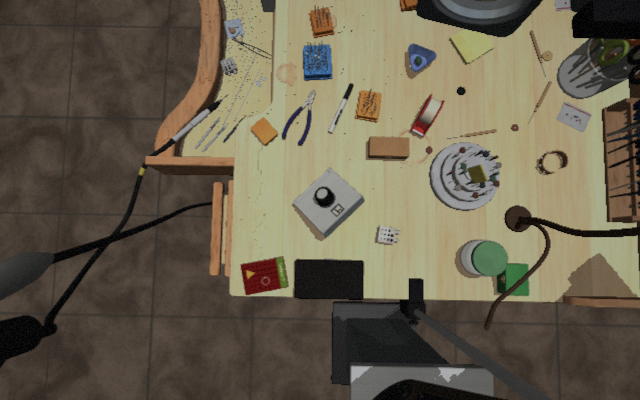

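View pics/scene.png

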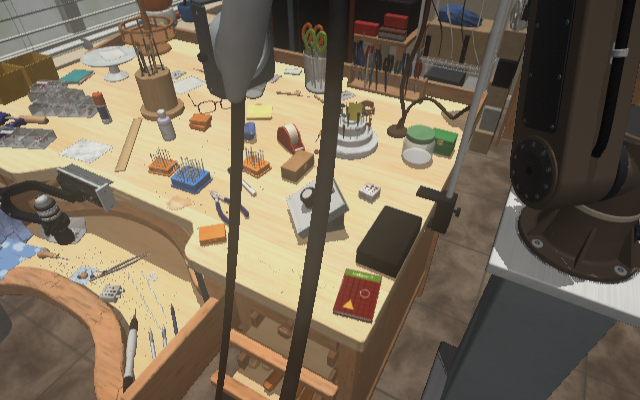

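The top view shows the counter at about (328,203), knob cap (324,195), window (338,210), case (389,148), steel block (388,235) and orange box (264,131). The scene view shows the counter at (315,208), partly hidden by the cable.

```bash
python3 - <<'E'
from h import *
d=np.load("top.npz");W=d['W'];C=d['C']
for n,(u,v) in dict(knob=(324,195),win=(338,210),c1=(332,170),c2=(294,199),c3=(326,236),c4=(362,204),crate=(389,148),steel=(388,235),orange=(264,131),pole=(416,285),black=(330,280)).items(): print(n,W[v,u].round(3))
# plane normal of face by SVD
m=np.zeros(W.shape[:2],bool);m[165:240,290:368]=1
m&=(W[...,2]>.022)&(W[...,2]<.1)
best=None;P=W[m];rng=np.random.default_rng(0)
for i in range(800):
    a,b,c=P[rng.choice(len(P),3,False)];n=np.cross(b-a,c-a);l=np.linalg.norm(n)
    if l<1e-6: continue
    n/=l;n*=np.sign(n[2])
    if abs(n[2]-.866)>.06: continue
    k=abs((P-a)@n)<.002
    if best is None or k.sum()>best.sum():best=k
Q=P[best];c=Q.mean(0);n=np.linalg.svd(Q-c)[2][2];n*=np.sign(n[2])
print(len(P),len(Q),c,n,"yaw of counter x",np.degrees(np.arctan2(-n[1],-n[0])))
D=(W-c)@n
k=(D>.022)&(D<.032)&(np.linalg.norm(W-c,axis=2)<.05);print("knobtop",k.sum(),W[k].mean(0),D[k].mean())
rect=cv2.minAreaRect(Q[:,:2].astype(np.float32));print(rect)
cv2.imwrite("pics/crop.png",cv2.resize(C[160:245,285:375,::-1],None,fx=6,fy=6,interpolation=cv2.INTER_CUBIC))
E
```

```text
knob [0.521 0.225 0.086]
win [0.491 0.194 0.07 ]
c1 [0.585 0.208 0.033]
c2 [ 0.521  0.294 -0.005]
c3 [0.435 0.219 0.072]
c4 [ 0.513  0.136 -0.003]
crate [0.638 0.079 0.032]
steel [0.441 0.079 0.02 ]
orange [0.676 0.366 0.016]
pole [0.331 0.014 0.011]
black [0.34  0.208 0.038]
2600 1747 [0.51385378 0.21756182 0.05796659] [0.35983009 0.35064019 0.86462348] yaw of counter x -135.74107698471508
knobtop 200 [0.52476698 0.22788664 0.08003156] 0.026625083564786017
((0.5160554051399231, 0.21907395124435425), (0.101742222905159, 0.11588640511035919), 44.3966178894043)
```

View pics/crop.png

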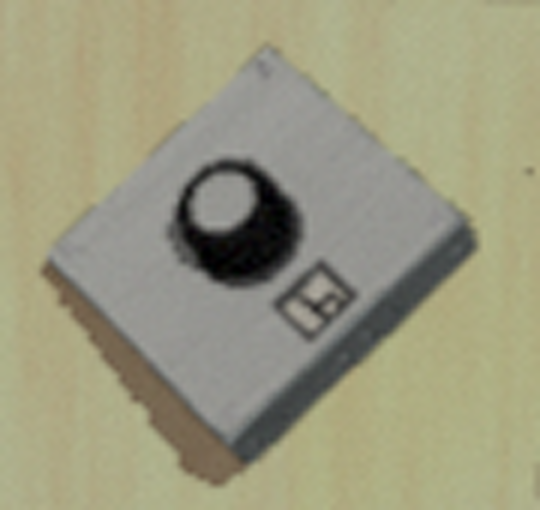

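The digit in the window (crop about (315,300)) looks like a 4. The counter faces away from the robot, with its face normal at (0.36, 0.35, 0.865). Next come a few free-air moves up and inward. They also give me the data to fit the arm's kinematics, so I can plan the swing past the pole.

```bash
cat > log.py <<'E'
import json
from plant import r
s=r.get_state()
open("log.jsonl","a").write(json.dumps([list(s['joints']),list(s['tcp_pos']),list(s['eef_rot'])])+"\n")
print(round(s['time_s'],2),s['joints'].round(1),s['tcp_pos'].round(3),s['eef_rot'].round(1))
E
python3 log.py
python3 -m crank '[[[0,0,0],[0,0,-3],-1],[[0,0,0],[0,0,-4],-1],[[0,0,0],[0,0,-4],-1],[[0,0,0],[0,0,-4],-1]]' ; python3 log.py
python3 -m crank '[[[6,0,0],[0,2,-1],-1],[[8,0,0],[0,2,-2],-1],[[8,0,0],[0,2,-2],-1]]' >/dev/null; python3 log.py
python3 -m crank '[[[6,0,6],[0,2,0],-1],[[6,0,6],[0,2,0],-1]]' >/dev/null; python3 log.py
python3 -m crank '[[[0,6,0],[0,2,0],-1],[[0,8,0],[0,2,0],-1]]' >/dev/null; python3 log.py
python3 -m crank '[[[0,-6,0],[0,2,-2],-1],[[0,-8,-5],[0,2,-2],-1],[[0,-8,-5],[0,2,-2],-1],[[0,-6,-5],[0,0,0],-1]]' >/dev/null; python3 log.py
cat > kin.py <<'E'
import numpy as np,json
from scipy.spatial.transform import Rotation as R
def chain(q,ax4,s4):
    A=[('z',1),('y',1),('y',-1),(ax4,s4),('y',-1),('x',-1)]
    M=[];T=np.eye(3)
    for (a,s),v in zip(A,q): T=T@R.from_euler(a,s*v,degrees=True).as_matrix(); M.append(T)
    return M
if __name__=="__main__":
    D=[json.loads(l) for l in open("log.jsonl")]
    for ax in 'xz':
      for s in(1,-1):
        E=[R.from_matrix(chain(q,ax,s)[5].T@R.from_euler('xyz',e,degrees=True).as_matrix()) for q,p,e in D]
        m=R.concatenate(E).mean();oe=max(np.degrees((m.inv()*x).magnitude()) for x in E)
        A=np.vstack([np.hstack([np.eye(3)]+chain(q,ax,s)) for q,p,e in D]);b=np.hstack([p for q,p,e in D])
        t=np.linalg.lstsq(A,b,rcond=1e-3)[0];print(ax,s,"rot err",oe,"pos err",abs(A@t-b).max());print(t.reshape(7,3).round(3).tolist(),m.as_euler('xyz',degrees=True).round(1))
E
python3 kin.py
```

```text
0.1 [-51.7  20.6   0.6  -0.  -70.1 -16.5] [ 0.251 -0.626  0.251] [ 179.9   -0.  -158.2]
time_s: 0.5
tcp_pos: [0.2506, -0.6263, 0.4027]
eef_rot: [179.9, -0.0, -158.2]
contact_force: [1.0, -0.9, -0.2]
gripper_width: 0.0874
gripper_force: 0.0
0.5 [-51.7  17.8  15.8  -0.  -88.1 -16.5] [ 0.251 -0.626  0.403] [ 179.9   -0.  -158.2]
0.8 [-44.7  -2.6 -10.2   9.8 -62.1 -26.5] [ 0.227 -0.566  0.445] [-157.7    0.  -158.2]
1.0 [-39.5 -12.1 -28.5  22.5 -46.6 -51.7] [ 0.214 -0.534  0.431] [-147.3    5.1 -168. ]
1.2 [-29.8 -11.4 -35.6  37.1 -57.3 -72. ] [ 0.207 -0.501  0.409] [-147.2   -7.1 -175.7]
1.6 [-32.7 -26.1 -33.5  12.4 -50.3 -35.5] [ 0.195 -0.417  0.428] [-146.6    7.3 -150.8]
x 1 rot err 49.69179550631189 pos err 0.00440196941677462
[[-0.177, -0.315, 0.14], [-0.105, -0.054, 0.14], [-0.076, -0.054, 0.33], [0.242, -0.054, -0.449], [0.242, 0.208, 0.502], [0.125, 0.208, 0.263], [0.125, -0.156, -0.124]] [ -71.5  -13.6 -104.2]
x -1 rot err 5.769003673863843e-14 pos err 6.661338147750939e-16
[[-0.0, -0.0, 0.099], [-0.0, 0.0, 0.099], [-0.0, 0.0, 0.602], [0.232, 0.0, 0.0], [0.232, -0.096, -0.0], [0.177, -0.096, 0.0], [0.177, 0.0, 0.0]] [-90.   0. -90.]
z 1 rot err 34.239884680054466 pos err 0.02081317034829333
[[0.104, -0.002, 0.107], [0.0, -0.18, 0.107], [0.146, -0.18, 0.639], [0.73, -0.18, -0.009], [-0.306, 0.042, -0.009], [0.17, 0.042, -0.077], [0.17, 0.145, -0.142]] [ -77.4    4.2 -102.3]
z -1 rot err 33.40614510273915 pos err 0.007572015216983696
[[0.665, 0.629, 0.127], [0.027, -0.28, 0.127], [0.268, -0.28, 1.359], [-0.392, -0.28, -0.051], [0.775, -0.014, -0.051], [0.477, -0.014, 0.234], [0.477, -0.397, -0.492]] [-86.5 -18.4 -89.4]
```

```bash
cat > arm.py <<'E'
import numpy as np
from scipy.spatial.transform import Rotation as R, Slerp
from scipy.optimize import least_squares
from kin import chain
RT=R.from_euler('xyz',[-90,0,-90],degrees=True).as_matrix()
LO=np.array([-176,-82,-58.2,-173.8,-174.7,-.2]);HI=np.array([176,121.7,71.7,95.5,-.2,173.6]);LO[5]=-173.6
def pts(q):
    M=chain(q,'x',-1);S=np.array([0,0,.198]);E=S+M[1]@[0,0,.602];F=E+M[2]@[.464,0,0];Wp=F+M[3]@[0,-.192,0];T=Wp+M[5]@[.354,0,0]
    return S,E,F,Wp,T,M[5]@RT
def ik(p,Rm,q0):
    def f(q):
        x=pts(q);return np.r_[(x[4]-p)*10,R.from_matrix(Rm.T@x[5]).as_rotvec()*3]
    s=least_squares(f,np.clip(q0,LO+.01,HI-.01),bounds=(LO,HI));return s.x,np.linalg.norm(s.fun)
n=np.array([.36,.351,.865]);n/=np.linalg.norm(n)
FC=np.array([.516,.219,.057])
def rot(phi):  # tool z=-n, y at angle phi from up-slope
    z=-n;u=np.array([0,0,1])-n*n[2];u/=np.linalg.norm(u);y=R.from_rotvec(np.radians(phi)*z).apply(u)
    return np.stack([np.cross(y,z),y,z],1)
def clear(q):  # distance of links to pole axis / motor axis
    P=pts(q);S,E,F,Wp,T,Rm=P;o=[]
    G=T-Rm[:,2]*.05
    segs=[(S,E),(E,F),(F,Wp),(Wp,T),(G-Rm[:,1]*.096,G+Rm[:,1]*.096)]
    for a,b in segs:
        X=a+np.linspace(0,1,25)[:,None]*(b-a);d=np.hypot(X[:,0]-.27,X[:,1]-.015);d[X[:,2]>.97]=1
        o.append(d.min())
    return np.array(o)
E
python3 - <<'E'
from arm import *
for phi in range(-180,180,30):
    q,e=ik(FC+.03*n,rot(phi),[40,30,0,0,-100,0])
    for ph in[0]: print(phi,q.round(0),round(e,3),clear(q).round(2), pts(q)[3].round(2))
E
```

```text
-180 [  42.   37.   -2.   -1.  -82. -174.] 0.252 [0.17 0.23 0.51 0.33 0.28] [0.67 0.34 0.39]
-150 [ 43.  37.  -3.   0. -81. 151.] 0.0 [0.17 0.23 0.51 0.33 0.29] [0.65 0.35 0.39]
-120 [ 43.  37.  -3.   0. -81. 121.] 0.0 [0.17 0.23 0.51 0.33 0.32] [0.65 0.35 0.39]
-90 [ 43.  37.  -3.   0. -81.  91.] 0.0 [0.17 0.23 0.51 0.33 0.36] [0.65 0.35 0.39]
-60 [ 43.  37.  -3.   0. -81.  61.] 0.0 [0.17 0.23 0.51 0.33 0.34] [0.65 0.35 0.39]
-30 [ 43.  37.  -3.   0. -81.  31.] 0.0 [0.17 0.23 0.51 0.33 0.3 ] [0.65 0.35 0.39]
0 [ 43.  37.  -3.   0. -81.   1.] 0.0 [0.17 0.23 0.51 0.33 0.28] [0.65 0.35 0.39]
30 [ 43.  37.  -3.   0. -81. -29.] 0.0 [0.17 0.23 0.51 0.33 0.29] [0.65 0.35 0.39]
60 [ 43.  37.  -3.   0. -81. -59.] 0.0 [0.17 0.23 0.51 0.33 0.32] [0.65 0.35 0.39]
90 [ 43.  37.  -3.   0. -81. -89.] 0.0 [0.17 0.23 0.51 0.33 0.36] [0.65 0.35 0.39]
120 [  43.   37.   -3.    0.  -81. -119.] 0.0 [0.17 0.23 0.51 0.33 0.34] [0.65 0.35 0.39]
150 [  43.   37.   -3.    0.  -81. -149.] 0.0 [0.17 0.23 0.51 0.33 0.3 ] [0.65 0.35 0.39]
```

```bash
cat > plan.py <<'E'
from arm import *
from scipy.spatial import cKDTree
def seg(q):
    S,E,F,W,T,Rm=pts(q);G=T-Rm[:,2]*.06;H=T+Rm[:,2]*.02
    L=[(S,E),(E,F),(F,W),(W,T),(G-Rm[:,1]*.096,G+Rm[:,1]*.096),(H-Rm[:,1]*.06,H+Rm[:,1]*.06)]
    return [a+np.linspace(0,1,20)[:,None]*(b-a) for a,b in L]
q0=[-51.7,20.6,.6,0,-70.1,-16.5]
O=[]
for f in("scene.npz","top.npz"):
    w=np.load(f)['W'].reshape(-1,3);w=w[np.isfinite(w).all(1)];w=w[(w[:,2]>.03)&(np.linalg.norm(w[:,:2],axis=1)<1.3)&(w[:,2]<1.3)];O.append(w)
O=np.vstack(O)
k=cKDTree(np.vstack(seg(q0)));O=O[(k.query(O)[0]>.17)&(np.hypot(O[:,0],O[:,1])>.22)]
z=np.arange(0,.95,.01);O=np.vstack([O,np.c_[z*0+.27,z*0+.015,z]])
kd=cKDTree(O)
def check(a,b,N=12):
    a,b=np.array(a,float),np.array(b,float);best=[9]*6;at=[None]*6
    for t in np.linspace(0,1,N):
        for i,X in enumerate(seg(a+(b-a)*t)):
            d,j=kd.query(X);m=d.argmin()
            if d[m]<best[i]:best[i]=d[m];at[i]=(round(t,1),O[j[m]].round(2).tolist())
    print([round(x,3) for x in best],[at[i] for i in np.argsort(best)[:3]])
E
python3 - <<'E'
from plan import *
h=O[(O[:,2]>.25)&(O[:,0]>-.4)&(O[:,0]<.8)&(abs(O[:,1])<.8)]
v,c=np.unique((h/.1).round()*.1,axis=0,return_counts=True)
for a,b in zip(v,c): 
    if b>8: print(a.round(1),b,end='; ')
print()
cur=[-32.7,-26.1,-33.5,12.4,-50.3,-35.5]
WP=[cur,[-35,-40,-10,-30,-120,0],[0,-40,-10,-30,-120,0],[45,-40,-10,-30,-120,0],[95,-40,-10,-30,-120,0],[95,5,-45,0,-50,30],[70,15,-35,0,-60,61],[45,17,-35,0,-60,61],[43,28,-10,0,-81,61]]
for a,b in zip(WP,WP[1:]): check(a,b);print(b,[p.round(2).tolist() for p in pts(b)[1:5]])
E
```

```text
[0.2 0.  0.4] 302; [0.3 0.  0.3] 726; [0.3 0.  0.4] 946; [0.3 0.  0.5] 691; [0.3 0.  0.6] 11; [0.3 0.  0.7] 9; [0.3 0.  0.8] 11; [0.3 0.  0.9] 9; [0.3 0.5 0.4] 31; [0.3 0.5 0.5] 2511; [0.3 0.5 0.6] 1380; [0.3 0.6 0.3] 1109; [0.3 0.6 0.4] 2698; [0.3 0.6 0.5] 109; [0.3 0.7 0.3] 557; [ 0.4 -0.2  0.3] 329; [ 0.4 -0.2  0.4] 444; [0.4 0.5 0.3] 85; [0.4 0.5 0.4] 603; [0.4 0.5 0.5] 2606; [0.4 0.5 0.6] 435; [0.4 0.6 0.3] 808; [0.4 0.6 0.4] 893; [0.4 0.6 0.5] 2964; [ 0.5 -0.2  0.3] 146; [ 0.7 -0.2  0.4] 1118; [ 0.7 -0.1  0.4] 1322; [ 0.8 -0.1  0.4] 151; 
[np.float64(0.265), np.float64(0.16), np.float64(0.16), np.float64(0.194), np.float64(0.191), np.float64(0.151)] [(np.float64(1.0), [0.22, 0.01, 0.44]), (np.float64(0.0), [0.27, 0.02, 0.68]), (np.float64(0.0), [0.27, 0.02, 0.68])]
[-35, -40, -10, -30, -120, 0] [[-0.32, 0.22, 0.66], [0.01, -0.01, 0.89], [-0.04, -0.17, 0.81], [0.03, -0.03, 0.49]]
[np.float64(0.265), np.float64(0.256), np.float64(0.249), np.float64(0.188), np.float64(0.135), np.float64(0.127)] [(np.float64(0.9), [0.22, 0.01, 0.44]), (np.float64(1.0), [0.27, 0.02, 0.55]), (np.floa
[... 1477 characters left out ...]
.42], [0.29, 0.25, 0.09]]
[np.float64(0.171), np.float64(0.167), np.float64(0.157), np.float64(0.042), np.float64(0.077), np.float64(0.01)] [(np.float64(1.0), [0.34, 0.14, 0.04]), (np.float64(0.6), [0.35, 0.16, 0.04]), (np.float64(1.0), [0.35, 0.2, 0.04])]
[45, 17, -35, 0, -60, 61] [[0.12, 0.12, 0.77], [0.33, 0.33, 0.41], [0.46, 0.19, 0.41], [0.37, 0.1, 0.08]]
[np.float64(0.145), np.float64(0.123), np.float64(0.123), np.float64(0.045), np.float64(0.062), np.float64(0.01)] [(np.float64(0.8), [0.44, 0.22, 0.09]), (np.float64(0.9), [0.48, 0.19, 0.09]), (np.float64(0.5), [0.44, 0.22, 0.09])]
[43, 28, -10, 0, -81, 61] [[0.21, 0.19, 0.73], [0.47, 0.44, 0.44], [0.61, 0.3, 0.44], [0.48, 0.18, 0.13]]
```

```bash
cat > to.py <<'E'
from plan import *
from scipy.linalg import logm,expm
def T(q):
    x=pts(q);M=np.eye(4);M[:3,:3]=x[5];M[:3,3]=x[4];return M
def plan(a,b,N=None):
    A,B=T(a),T(b);L=np.real(logm(np.linalg.inv(A)@B))
    def run(N):
        G=expm(L/N);q=np.array(a,float);Q=[q];P=A
        for i in range(N):
            P=P@G;q,e=ik(P[:3,3],P[:3,:3],q);Q.append(q)
            if e>1e-3: print("ik err",i,e,q.round(0))
        return G,np.array(Q)
    w=np.degrees(R.from_matrix((np.linalg.inv(A)@B)[:3,:3]).magnitude())
    N=N or int(np.ceil(max(w/8,1)))
    for _ in range(3):
        G,Q=run(N);m=(abs(np.diff(Q,axis=0)).max(0)/np.array([8.5,8.5,10.5,11,11,11])).max()
        if m<=1: break
        N=int(np.ceil(N*m))
    print("N",N,"row",np.degrees(R.from_matrix(G[:3,:3]).as_rotvec()).round(2).tolist(),(G[:3,3]*100).round(2).tolist(),"end",Q[-1].round(0))
    for x,y in zip(Q[::4],Q[4::4]): check(x,y,5)
    return Q[-1]
def now():
    from plant import r
    return r.get_state()['joints']
E
python3 - <<'E'
from to import *
pg,e=ik(FC+.12*n,rot(-60),[43,25,-5,0,-81,61]);print(pg.round(1),e)
q=now()
for b in([-35,-40,-10,-35,-120,0],[90,-40,-10,-35,-120,0],[90,-5,-25,0,-70,30],[62,10,-20,0,-70,61],pg):
    if b[0]==90 and b[1]==-40:
        q=plan(q,[27,-40,-10,-35,-120,0])
    q=plan(q,b)
E
```

```text
[ 43.4  36.    7.8   0.4 -91.9  60.8] 1.1470870827003297e-09
ik err 4 0.012042572580319013 [  1. -46. -25.  -8. -89. -37.]
ik err 5 0.03515101542160411 [ -6. -45. -20. -17. -96. -27.]
ik err 6 0.010783048184254672 [ -12.  -45.  -15.  -25. -105.  -20.]
ik err 7 0.008173920403969831 [  2. -46. -25.  -7. -88. -38.]
ik err 8 0.030595932134844073 [ -3. -45. -22. -13. -93. -31.]
ik err 9 0.03442546714521621 [ -7. -45. -19. -19. -98. -26.]
ik err 10 0.020518164684288593 [ -11.  -45.  -16.  -23. -103.  -22.]
ik err 9 0.012042572583117495 [  1. -46. -25.  -8. -89. -37.]
ik err 10 0.029752430563555563 [ -3. -45. -22. -13. -92. -32.]
ik err 11 0.035151015420973916 [ -6. -45. -20. -17. -96. -27.]
ik err 12 0.028760853891333798 [  -9.  -45.  -18.  -21. -101.  -23.]
ik err 13 0.01078304818983164 [ -12.  -45.  -15.  -25. -105.  -20.]
N 16 row [-2.56, -2.19, -2.14] [-1.53, 2.34, -0.78] end [   1.  -50.  -12.  -29. -110.  -32.]
[np.float64(0.265), np.float64(0.153), np.float64(0.153), np.float64(0.28), np.float64(0.241), np.float64(0.265)] [(np.float64(0.5), [0.27, 0.02, 0.7]), (np.float64(0.5), [0.2
[... 8697 characters left out ...]
2])]
[np.float64(0.031), np.float64(0.049), np.float64(0.038), np.float64(0.165), np.float64(0.149), np.float64(0.167)] [(np.float64(0.0), [0.28, 0.01, 0.24]), (np.float64(0.0), [0.27, 0.02, 0.64]), (np.float64(0.0), [0.27, 0.02, 0.64])]
[np.float64(0.031), np.float64(0.075), np.float64(0.069), np.float64(0.177), np.float64(0.161), np.float64(0.175)] [(np.float64(0.0), [0.28, 0.01, 0.24]), (np.float64(0.0), [0.27, 0.02, 0.67]), (np.float64(0.0), [0.27, 0.02, 0.67])]
[np.float64(0.031), np.float64(0.121), np.float64(0.118), np.float64(0.2), np.float64(0.183), np.float64(0.191)] [(np.float64(0.0), [0.28, 0.01, 0.24]), (np.float64(0.0), [0.27, 0.02, 0.7]), (np.float64(0.0), [0.27, 0.02, 0.69])]
```

```bash
cat > fold.py <<'E'
from plan import *
def jac(q):
    x=pts(q);J=[]
    for i in range(6):
        d=np.array(q,float);d[i]+=.01;y=pts(d)
        J.append(np.r_[(y[4]-x[4])/.3,R.from_matrix(y[5]@x[5].T).as_rotvec()]/np.radians(.01))
    return np.array(J).T
def sv(q): return np.linalg.svd(jac(q))[1][-1]
RAD=[.08,.07,.06,.05,.045,.02]
def reach(q,lo=-87,hi=58):   # max radius of body within bearings the pole sweeps (q[0]=0)
    m=0
    for X,rad in zip(seg(np.r_[0,q[1:]]),RAD):
        b=np.degrees(np.arctan2(X[:,1],X[:,0]));k=(b>lo-15)&(b<hi+15)
        if k.any(): m=max(m,(np.hypot(X[k,0],X[k,1])+rad).max())
    return m
def selfd(q):
    S=seg(q);base=np.c_[np.zeros(20),np.zeros(20),np.linspace(0,.25,20)]
    a=cKDTree(np.vstack([S[0],S[1][:-3],base]));return min(a.query(np.vstack([S[3][6:],S[4],S[5]]))[0].min(),9)
E
python3 - <<'E'
from fold import *
rng=np.random.default_rng(1);best=[]
for i in range(30000):
    q=np.r_[0,rng.uniform([-50,-45,-100,-150,-90],[-15,30,30,-30,90])]
    rc=reach(q)
    if rc>.235 : continue
    if selfd(q)<.14: continue
    s=sv(q);best.append((s,rc,q))
best.sort(key=lambda x:-x[0])
for s,rc,q in best[:12]: print(round(s,3),round(rc,3),round(selfd(q),2),q.round(0),pts(q)[4].round(2))
print(len(best),"current sv",sv(now()) if 'now' in globals() else sv([-32.7,-26.1,-33.5,12.4,-50.3,-35.5]))
E
```

```text
0.565 0.08 0.23 [  0. -49.  24. -97. -99. -79.] [-0.19  0.37  0.94]
0.565 0.08 0.24 [  0. -48.  20. -98. -88.  78.] [-0.14  0.38  0.99]
0.56 0.08 0.23 [  0. -49.  20. -94. -94. -80.] [-0.15  0.37  0.94]
0.56 0.08 0.23 [  0. -49.  29. -98. -94.  14.] [-0.23  0.38  0.99]
0.557 0.08 0.23 [  0. -49.  26. -95. -91.  78.] [-0.17  0.37  1.  ]
0.555 0.08 0.23 [  0. -47.  25. -96. -93. -39.] [-0.15  0.37  0.98]
0.555 0.08 0.23 [  0. -50.  20. -93. -98.  58.] [-0.15  0.36  0.92]
0.555 0.08 0.23 [  0. -48.  29. -98. -91.  -3.] [-0.2   0.38  1.01]
0.551 0.08 0.24 [  0. -47.  21. -98. -85.  77.] [-0.12  0.38  1.01]
0.551 0.08 0.23 [  0. -50.  21. -88. -94.   7.] [-0.13  0.35  0.94]
0.551 0.08 0.23 [  0. -49.  27. -92. -90.  82.] [-0.16  0.36  1.  ]
0.55 0.08 0.22 [   0.  -49.   23.  -93. -105.   -5.] [-0.18  0.35  0.9 ]
3316 current sv 0.21401437225571754
```

```bash
python3 - <<'E'
from fold import *
cur=[-32.7,-26.1,-33.5,12.4,-50.3,-35.5]
for F2,F3,F5 in((-40,0,-95),(-40,-15,-95),(-30,10,-95)):
  for j in(85,100):
    W=[cur,[-38,F2,F3,-40,-75,-20],[-38,F2,F3,-90,F5,0],[j,F2,F3,-90,F5,0],[j,F2+5,F3,-45,F5,0],[j,-10,-20,0,-80,30],[65,10,-15,0,-75,61],[43.4,36,7.8,.4,-91.9,60.8]]
    print(F2,F3,F5,j)
    for a,b in zip(W,W[1:]):
        L=[np.array(a)+(np.array(b)-a)*t for t in np.linspace(0,1,9)]
        print(" sv",[round(sv(q),2) for q in L[::2]],"self",round(min(selfd(q) for q in L),2),end=' ');check(a,b,9)
E
```

```text
-40 0 -95 85
 sv [np.float64(0.21), np.float64(0.16), np.float64(0.1), np.float64(0.03), np.float64(0.07)] self 0.24 [np.float64(0.265), np.float64(0.16), np.float64(0.16), np.float64(0.134), np.float64(0.106), np.float64(0.086)] [(np.float64(1.0), [0.27, 0.02, 0.68]), (np.float64(1.0), [0.27, 0.02, 0.69]), (np.float64(1.0), [0.27, 0.02, 0.72])]
 sv [np.float64(0.07), np.float64(0.06), np.float64(0.06), np.float64(0.06), np.float64(0.06)] self 0.23 [np.float64(0.265), np.float64(0.295), np.float64(0.21), np.float64(0.012), np.float64(0.004), np.float64(0.017)] [(np.float64(0.5), [0.27, 0.02, 0.76]), (np.float64(0.4), [0.27, 0.02, 0.73]), (np.float64(0.2), [0.27, 0.02, 0.68])]
 sv [np.float64(0.06), np.float64(0.06), np.float64(0.06), np.float64(0.06), np.float64(0.06)] self 0.23 [np.float64(0.253), np.float64(0.277), np.float64(0.179), np.float64(0.123), np.float64(0.136), np.float64(0.219)] [(np.float64(0.0), [0.27, 0.02, 0.8]), (np.float64(0.0), [0.27, 0.02, 0.86]), (np.float64(0.4), [0.27, 0.02, 0.81])]
 sv [np.float64(0.06), np.float64(0.02), np.float64(0.01), np.float64(0.04), n
[... 12429 characters left out ...]
(1.0), [0.33, 0.46, 0.63])]
 sv [np.float64(0.41), np.float64(0.44), np.float64(0.46), np.float64(0.48), np.float64(0.49)] self 0.24 [np.float64(0.203), np.float64(0.1), np.float64(0.044), np.float64(0.051), np.float64(0.147), np.float64(0.162)] [(np.float64(1.0), [0.33, 0.47, 0.59]), (np.float64(0.8), [0.33, 0.46, 0.63]), (np.float64(1.0), [0.32, 0.48, 0.59])]
 sv [np.float64(0.49), np.float64(0.51), np.float64(0.52), np.float64(0.52), np.float64(0.52)] self 0.23 [np.float64(0.141), np.float64(0.001), np.float64(0.003), np.float64(0.091), np.float64(0.13), np.float64(0.071)] [(np.float64(0.5), [0.34, 0.47, 0.58]), (np.float64(0.2), [0.35, 0.48, 0.57]), (np.float64(1.0), [0.53, 0.23, 0.08])]
```

```bash
cat > rrt.py <<'E'
import plan; from fold import *; from scipy.linalg import logm,expm; import sys,json
t=np.linspace(0,1,40)[:,None]
X=np.vstack([plan.O,np.c_[.27+.06*t,.015+.475*t,.93+0*t],np.c_[.33+0*t,.49+0*t,.57+.25*t]])
X=np.unique((X/.012).round().astype(int),axis=0)*.012;KD=cKDTree(X)
RA=np.repeat([.085,.075,.065,.055,.045,.02],20)
lo=LO+3;hi=HI-3
def ok(q,mar=.025,smin=.07):
    if (q<lo).any() or (q>hi).any(): return False
    P=np.vstack(seg(q))
    if P[:,2].min()<.05 or P[40:,2].max()>1.2: return False
    if (KD.query(P)[0]-RA).min()<mar: return False
    return selfd(q)>.15 and sv(q)>smin
def T(q):
    x=pts(q);M=np.eye(4);M[:3,:3]=x[5];M[:3,3]=x[4];return M
def newton(M,q):
    q=np.array(q,float)
    for _ in range(8):
        x=pts(q);e=np.r_[(M[:3,3]-x[4])/.3,R.from_matrix(M[:3,:3]@x[5].T).as_rotvec()]
        if np.linalg.norm(e)<1e-5: return q
        q=q+np.clip(np.degrees(np.linalg.solve(jac(q),e)),-10,10)
    return None
LIM=np.array([8.5,8.5,10.5,11,11,11])
def twist(a,b,chk=True):
    A,B=T(a),T(b);D=np.linalg.inv(A)@B;w=np.degrees(R.from_matrix(D[:3,:3]).magnitude())
    if w>170: return None
    L=np.real(logm(D));N=max(int(np.ceil(w/8.2)),int(np.ceil(np.linalg.norm(L[:3,3])/.045)),1)
    for _ in range(4):
        G=expm(L/N);q=np.array(a,float);Q=[q];P=A
        for i in range(N):
            P=P@G;q=newton(P,q)
            if q is None or (chk and not ok(q)): return None
            Q.append(q)
        m=(abs(np.diff(Q,axis=0)).max(0)/LIM).max()
        if m<=1:
            if abs(Q[-1]-b).max()>1: return None
            return N,np.degrees(R.from_matrix(G[:3,:3]).as_rotvec()),G[:3,3]*100,np.array(Q)
        N=int(np.ceil(N*m))
        if N>40: return None
    return None
def rrt(a,b,seed=0,iters=6000):
    rng=np.random.default_rng(seed);tr=[[np.array(a,float)],[np.array(b,float)]];pa=[[-1],[-1]];st=8.
    Wt=np.array([1,1,1,.6,.6,.3])
    def ext(k,g):
        A=np.array(tr[k]);i=(((A-g)*Wt)**2).sum(1).argmin();q=A[i];last=i
        while True:
            d=g-q;l=np.linalg.norm(d*Wt)
            n_=g if l<st else q+d*st/l
            if not ok(n_): return last,False
            tr[k].append(n_);pa[k].append(last);last=len(tr[k])-1;q=n_
            if l<st: return last,True
    for it in range(iters):
        k=it%2;g=rng.uniform([-60,-70,-58,-120,-170,-120],[125,50,60,60,-10,120])
        i,_=ext(k,g);j,hit=ext(1-k,tr[k][i])
        if hit:
            def up(k,i):
                o=[]
                while i>=0:o.append(tr[k][i]);i=pa[k][i]
                return o
            p,s=(up(k,i),up(1-k,j));
            path=p[::-1]+s[1:]
            return path if k==0 else path[::-1]
def shortcut(path,seed=0,n=150):
    rng=np.random.default_rng(seed);p=list(path)
    for _ in range(n):
        if len(p)<3: break
        i,j=sorted(rng.choice(len(p),2,False))
        if j-i<2: continue
        if twist(p[i],p[j]) is not None: p=p[:i+1]+p[j:]
    return p
E
cat > go.py <<'E'
from rrt import *;import time
cur=np.array(json.loads(open("log.jsonl").readlines()[-1])[0]);goal,_=ik(FC+.12*n,rot(-60),[43,25,-5,0,-81,61])
print(ok(cur),ok(goal),(KD.query(np.vstack(seg(goal)))[0]-RA).reshape(6,20).min(1).round(3),(KD.query(np.vstack(seg(cur)))[0]-RA).reshape(6,20).min(1).round(3))
t0=time.time();best=None
for s in range(8):
    if time.time()-t0>330: break
    p=rrt(cur,goal,s,1500)
    if p is None: print(s,"none",time.time()-t0);continue
    p=shortcut(p,s)
    S=[twist(a,b) for a,b in zip(p,p[1:])]
    good=all(x is not None for x in S);print(s,len(p),good,time.time()-t0)
    if good and (best is None or len(p)<len(best)): best=p;json.dump([list(x) for x in p],open("path.json","w"))
if best:
    for a,b in zip(best,best[1:]):
        N,w,d,Q=twist(a,b);print(N,w.round(2).tolist(),d.round(2).tolist(),b.round(0))
E
timeout 560 python3 go.py
```

```text
True True [0.055 0.026 0.082 0.03  0.1   0.045] [0.176 0.079 0.089 0.286 0.274 0.309]
0 7 True 4.318054437637329
1 6 True 7.5356340408325195
2 12 False 10.949789762496948
3 5 True 14.347815036773682
4 12 False 21.012722730636597
5 10 True 25.814021110534668
6 9 True 31.340578317642212
7 9 True 35.62662172317505
16 [-4.93, -0.2, 0.88] [-0.58, 3.79, -0.44] [ -27.  -35.   -4.  -60. -135.  -83.]
18 [-2.4, -2.8, -7.19] [-1.69, 0.72, 1.68] [ 40. -30. -10. -92. -82.  35.]
16 [-4.46, 3.64, 1.92] [3.96, 1.6, -1.39] [  37.    6.   -0.   -5. -100.   28.]
7 [-2.26, -0.66, -5.28] [2.27, -2.88, 2.05] [ 43.  36.   8.   0. -92.  61.]
```

```bash
python3 -m crank '[[[-4.93,-0.2,0.88],[-0.58,3.79,-0.44],-1],[[-4.93,-0.2,0.88],[-0.58,3.79,-0.44],-1],[[-4.93,-0.2,0.88],[-0.58,3.79,-0.44],-1],[[-4.93,-0.2,0.88],[-0.58,3.79,-0.44],-1],[[-4.93,-0.2,0.88],[-0.58,3.79,-0.44],-1],[[-4.93,-0.2,0.88],[-0.58,3.79,-0.44],-1],[[-4.93,-0.2,0.88],[-0.58,3.79,-0.44],-1],[[-4.93,-0.2,0.88],[-0.58,3.79,-0.44],-1]]'; python3 log.py
cat > nxt.py <<'E'
from rrt import *;from plant import r
k=int(sys.argv[1]);p=json.load(open("path.json"));q=r.get_state()['joints']
b=np.array(p[k]);x=twist(q,b)
if x is None: x=twist(q,b,False);print("margin fails")
if x: print(x[0],x[1].round(2).tolist(),x[2].round(2).tolist(),"err to wp",(b-q).round(1),"mid",x[3][min(8,x[0])].round(1))
E
python3 nxt.py 1
```

```text
time_s: 2.4
tcp_pos: [0.1119, -0.1302, 0.3875]
eef_rot: [172.3, 10.1, -157.8]
contact_force: [1.1, -0.7, -0.1]
gripper_width: 0.0875
gripper_force: 0.0
2.4 [ -6.2 -37.7 -25.9 -11.6 -96.5 -62.8] [ 0.112 -0.13   0.388] [ 172.3   10.1 -157.8]
8 [-4.88, -0.21, 0.8] [-0.54, 3.81, -0.43] err to wp [-20.3   2.4  21.5 -48.6 -38.4 -20.5] mid [ -26.5  -35.3   -4.4  -60.2 -134.9  -83.3]
```

Tracks the model. I'm continuing.

```bash
python3 -m crank '[[[-4.9,-0.2,0.8],[-0.54,3.81,-0.43],-1],[[-4.9,-0.2,0.8],[-0.54,3.81,-0.43],-1],[[-4.9,-0.2,0.8],[-0.54,3.81,-0.43],-1],[[-4.9,-0.2,0.8],[-0.54,3.81,-0.43],-1],[[-4.9,-0.2,0.8],[-0.54,3.81,-0.43],-1],[[-4.9,-0.2,0.8],[-0.54,3.81,-0.43],-1],[[-4.9,-0.2,0.8],[-0.54,3.81,-0.43],-1],[[-4.9,-0.2,0.8],[-0.54,3.81,-0.43],-1]]'; python3 nxt.py 1; python3 nxt.py 2
```

```text
time_s: 3.2
tcp_pos: [0.0415, 0.1162, 0.5509]
eef_rot: [132.2, 8.7, -164.0]
contact_force: [-0.6, 1.2, -0.4]
gripper_width: 0.0876
gripper_force: 0.0
1 [0.08, -0.07, 0.14] [0.03, -0.09, -0.02] err to wp [-0.2  0.  -0.   0.1 -0.   0.1] mid [ -26.5  -35.3   -4.4  -60.2 -134.9  -83.3]
18 [-2.39, -2.8, -7.18] [-1.69, 0.71, 1.67] err to wp [ 66.2   5.3  -6.1 -31.9  52.5 118.3] mid [ -11.7  -38.5  -15.4  -83.1 -109.6  -37.7]
```

```bash
python3 -m crank '[[[-2.39,-2.8,-7.18],[-1.69,0.71,1.67],-1],[[-2.39,-2.8,-7.18],[-1.69,0.71,1.67],-1],[[-2.39,-2.8,-7.18],[-1.69,0.71,1.67],-1],[[-2.39,-2.8,-7.18],[-1.69,0.71,1.67],-1],[[-2.39,-2.8,-7.18],[-1.69,0.71,1.67],-1],[[-2.39,-2.8,-7.18],[-1.69,0.71,1.67],-1],[[-2.39,-2.8,-7.18],[-1.69,0.71,1.67],-1],[[-2.39,-2.8,-7.18],[-1.69,0.71,1.67],-1]]'; python3 nxt.py 2
```

```text
time_s: 4.0
tcp_pos: [0.097, 0.2936, 0.5925]
eef_rot: [128.8, 68.0, -139.5]
contact_force: [-0.2, 0.3, -0.2]
gripper_width: 0.0876
gripper_force: 0.0
10 [-2.4, -2.8, -7.16] [-1.7, 0.73, 1.68] err to wp [51.6  8.4  5.  -9.2 27.1 72.3] mid [ 29.5 -31.9 -12.9 -92.9 -85.2  20.5]
```

```bash
python3 -m crank '[[[-2.4,-2.8,-7.16],[-1.7,0.73,1.68],-1],[[-2.4,-2.8,-7.16],[-1.7,0.73,1.68],-1],[[-2.4,-2.8,-7.16],[-1.7,0.73,1.68],-1],[[-2.4,-2.8,-7.16],[-1.7,0.73,1.68],-1],[[-2.4,-2.8,-7.16],[-1.7,0.73,1.68],-1]]'; python3 -m crank '[[[-2.4,-2.8,-7.16],[-1.7,0.73,1.68],-1],[[-2.4,-2.8,-7.16],[-1.7,0.73,1.68],-1],[[-2.4,-2.8,-7.16],[-1.7,0.73,1.68],-1],[[-2.4,-2.8,-7.16],[-1.7,0.73,1.68],-1],[[-2.4,-2.8,-7.16],[-1.7,0.73,1.68],-1]]'; python3 nxt.py 3
```

```text
time_s: 4.5
tcp_pos: [0.0537, 0.3821, 0.6665]
eef_rot: [-89.1, 72.8, 16.6]
contact_force: [0.3, -0.6, 0.1]
gripper_width: 0.0875
gripper_force: 0.0
time_s: 5.0
tcp_pos: [-0.0453, 0.4279, 0.7229]
eef_rot: [-84.3, 35.8, 36.7]
contact_force: [0.0, -0.0, 0.1]
gripper_width: 0.0876
gripper_force: 0.0
17 [-4.19, 3.43, 1.8] [3.74, 1.51, -1.3] err to wp [ -3.2  36.5  10.4  87.3 -17.4  -6.6] mid [ 42.7 -13.2  -6.  -51.2 -90.1  28.6]
```

```bash
python3 -m crank '[[[-4.2,3.43,1.8],[3.74,1.51,-1.3],-1],[[-4.2,3.43,1.8],[3.74,1.51,-1.3],-1],[[-4.2,3.43,1.8],[3.74,1.51,-1.3],-1],[[-4.2,3.43,1.8],[3.74,1.51,-1.3],-1],[[-4.2,3.43,1.8],[3.74,1.51,-1.3],-1],[[-4.2,3.43,1.8],[3.74,1.51,-1.3],-1],[[-4.2,3.43,1.8],[3.74,1.51,-1.3],-1],[[-4.2,3.43,1.8],[3.74,1.51,-1.3],-1]]'; python3 nxt.py 3
```

```text
time_s: 5.8
tcp_pos: [0.1664, 0.3614, 0.4719]
eef_rot: [-142.9, 38.4, -2.1]
contact_force: [0.5, -0.4, -1.0]
gripper_width: 0.0877
gripper_force: 0.0
9 [-4.15, 3.42, 1.77] [3.71, 1.47, -1.31] err to wp [-5.7 19.5  6.1 46.1 -9.3 -0.4] mid [ 37.8   4.3  -0.9 -10.2 -98.7  28.1]
```

```bash
python3 -m crank '[[[-4.15,3.42,1.77],[3.71,1.47,-1.31],-1],[[-4.15,3.42,1.77],[3.71,1.47,-1.31],-1],[[-4.15,3.42,1.77],[3.71,1.47,-1.31],-1],[[-4.15,3.42,1.77],[3.71,1.47,-1.31],-1],[[-4.15,3.42,1.77],[3.71,1.47,-1.31],-1]]' >/dev/null; python3 -m crank '[[[-4.15,3.42,1.77],[3.71,1.47,-1.31],-1],[[-4.15,3.42,1.77],[3.71,1.47,-1.31],-1],[[-4.15,3.42,1.77],[3.71,1.47,-1.31],-1],[[-4.15,3.42,1.77],[3.71,1.47,-1.31],-1],[[0,0,0],[0,0,0],-1]]'; python3 nxt.py 4
```

```text
time_s: 6.8
tcp_pos: [0.441, 0.1275, 0.3884]
eef_rot: [167.8, 11.9, -26.1]
contact_force: [-0.5, 0.8, -0.5]
gripper_width: 0.0878
gripper_force: 0.0
7 [-2.25, -0.64, -5.29] [2.25, -2.87, 2.03] err to wp [ 6.7 29.3  7.8  5.3  7.6 32.4] mid [ 43.4  36.    7.8   0.4 -91.9  60.8]
```

```bash
python3 -m crank '[[[-2.25,-0.64,-5.29],[2.25,-2.87,2.03],-1],[[-2.25,-0.64,-5.29],[2.25,-2.87,2.03],-1],[[-2.25,-0.64,-5.29],[2.25,-2.87,2.03],-1],[[-2.25,-0.64,-5.29],[2.25,-2.87,2.03],-1],[[-2.25,-0.64,-5.29],[2.25,-2.87,2.03],-1],[[-2.25,-0.64,-5.29],[2.25,-2.87,2.03],-1],[[-2.25,-0.64,-5.29],[2.25,-2.87,2.03],-1],[[0,0,0],[0,0,0],-1]]'
cat > look.py <<'E'
from h import *;import sys
s,c=grab("wrist");save(c,f"pics/{sys.argv[1]}.png");W=cloud(c);np.savez("wr.npz",W=W,C=c['color'])
T=np.eye(4);T[:3,:3]=R.from_euler('xyz',s['eef_rot'],degrees=True).as_matrix();T[:3,3]=s['tcp_pos']
from arm import n,FC
D=(W-FC)@n;near=np.linalg.norm(W-FC,axis=2)<.085
P=W[near&(abs(D)<.006)];c0=P.mean(0);m=np.linalg.svd(P-c0,full_matrices=False)[2][2];m*=np.sign(m[2])
D=(W-c0)@m;k=near&(D>.022)&(D<.032);K=W[k]
tl=(K-T[:3,3])@T[:3,:3]
cc,rad=cv2.minEnclosingCircle(tl[:,:2].astype(np.float32))
print("normal",m.round(3),"normal in tool",(T[:3,:3].T@m).round(3),"knob n",len(K),"mean tool cm",(tl.mean(0)*100).round(2),"circ",np.round(np.array(cc)*100,2),round(rad*100,2),"face depth ahead of TCP cm",round(-((T[:3,3]-c0)@-m)*100,2),"joints",s['joints'].round(1))
E
python3 look.py w1
```

```text
time_s: 7.6
tcp_pos: [0.5548, 0.2653, 0.1558]
eef_rot: [163.9, 26.4, 10.9]
contact_force: [-0.5, -0.3, -0.9]
gripper_width: 0.0876
gripper_force: 0.0
normal [0.355 0.349 0.867] normal in tool [-0.014  0.002 -1.   ] knob n 1542 mean tool cm [0.5  0.45 8.88] circ [0.4  0.44] 1.94 face depth ahead of TCP cm 11.59 joints [ 43.8  36.4   7.7   0.  -91.8  60.9]
```

View pics/w1.png

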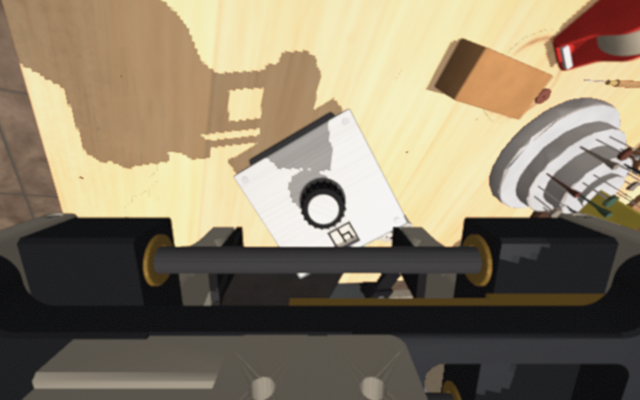

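The wrist view has the knob at (322,208) and the window at (344,236), showing a 4. I'll rectify the window to measure how far the digit is off centre, while moving down onto the knob.

```bash
cat > win.py <<'E'
from h import *;import sys
from arm import n
n=np.array([.355,.349,.867]);n/=np.linalg.norm(n)
s,c=grab("wrist");s0=s
# face centre from knob axis: knob top measured in world
C=np.array([float(x) for x in sys.argv[2:5]])
u=np.array([0,0,1])-n*n[2];u/=np.linalg.norm(u);rt=np.cross(u,n)
Tc=np.linalg.inv(c['world_from_camera']);K=c['intrinsics']
ctr=C+.04*u;src=[];dst=[]
for a,b in((-.02,.02),(.02,.02),(.02,-.02),(-.02,-.02)):
    p=Tc[:3,:3]@(ctr+a*rt+b*u)+Tc[:3,3];p=K@p;src.append(p[:2]/p[2]);dst.append(((a+.02)*10000,(.02-b)*10000))
H=cv2.getPerspectiveTransform(np.float32(src),np.float32(dst))
cv2.imwrite(f"pics/{sys.argv[1]}.png",cv2.warpPerspective(c['color'][:,:,::-1],H,(400,400),flags=cv2.INTER_CUBIC))
E
python3 - <<'E'
from h import *
s=r.get_state();M=R.from_euler('xyz',s['eef_rot'],degrees=True).as_matrix();n=np.array([.355,.349,.867])
print((np.array(s['tcp_pos'])+M@[.0045,.0044,.0888]-.0267*n).round(4))
E

```

```text
[0.5192 0.2208 0.0586]
```

```bash
python3 win.py d1 .5192 .2208 .0586
python3 -m crank '[[[0,0,0],[0.45,0.44,0],-1],[[0,0,0],[0,0,2],-1],[[0,0,0],[0,0,2],-1],[[0,0,0],[0,0,2],-1],[[0,0,0],[0,0,1.5],-1],[[0,0,0],[0,0,0.9],-1],[[0,0,0],[0,0,0],-1]]'
```

```text
time_s: 8.4
tcp_pos: [0.5328, 0.2304, 0.0916]
eef_rot: [164.2, 25.6, 10.7]
contact_force: [-0.3, 0.4, 1.3]
gripper_width: 0.0875
gripper_force: 0.0
```

View pics/d1.png

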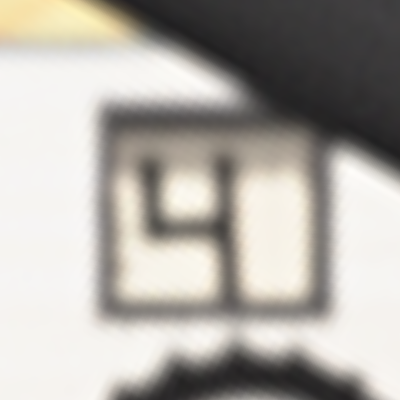

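The 4 sits about 2.4 mm left of the window centre, at pixel 190 against 214. That puts the dial at about 2.45 rad, so it needs about 111° clockwise. I'll move in a little further, then grip.

```bash
python3 -m crank '[[[0,0,0],[0,0,0.4],-1],[[0,0,0],[0,0,0],-1],[[0,0,0],[0,0,0],1],[[0,0,0],[0,0,0],1],[[0,0,0],[0,0,0],1],[[0,0,0],[0,0,0],1],[[0,0,0],[0,0,0],1],[[0,0,0],[0,0,0],1]]' 25; python3 -m crank '[[[0,0,0],[0,0,0],1],[[0,0,0],[0,0,0],1],[[0,0,0],[0,0,0],1]]';python3 log.py
```

```text
time_s: 9.2
tcp_pos: [0.5313, 0.2299, 0.0871]
eef_rot: [164.2, 25.7, 10.8]
contact_force: [0.5, 0.0, 0.3]
gripper_width: 0.0451
gripper_force: 0.0
time_s: 9.5
tcp_pos: [0.5304, 0.2334, 0.0861]
eef_rot: [164.5, 25.6, 10.9]
contact_force: [-5.7, 13.2, -2.3]
gripper_width: 0.0354
gripper_force: 25.0
9.5 [ 43.2  36.6  -2.1   0.2 -81.   61.1] [0.53  0.233 0.086] [164.5  25.6  10.9]
```

```bash
python3 -m crank '[[[0,0,0],[0,-0.35,0],1],[[0,0,0],[0,0,0],1]]'; python3 -m crank '[[[0,0,4],[0,0,0],1],[[0,0,6],[0,0,0],1],[[0,0,7],[0,0,0],1],[[0,0,7],[0,0,0],1],[[0,0,7],[0,0,0],1],[[0,0,0],[0,0,0],1]]';python3 log.py
```

```text
time_s: 9.7
tcp_pos: [0.5303, 0.2337, 0.086]
eef_rot: [164.2, 25.6, 10.8]
contact_force: [-0.6, 2.6, -0.9]
gripper_width: 0.0352
gripper_force: 25.0
time_s: 10.3
tcp_pos: [0.5303, 0.2326, 0.0864]
eef_rot: [153.4, 14.1, -20.1]
contact_force: [-0.2, -0.5, 0.2]
gripper_width: 0.0355
gripper_force: 25.0
10.3 [ 43.3  36.6  -2.1   0.3 -81.2  29.9] [0.53  0.233 0.086] [153.4  14.1 -20.1]
```

Turning smoothly with almost no side load. 31° is done and about 80° remain.

```bash
python3 -m crank '[[[0,0,7],[0,0,0],1],[[0,0,7],[0,0,0],1],[[0,0,7],[0,0,0],1],[[0,0,7],[0,0,0],1],[[0,0,7],[0,0,0],1],[[0,0,7],[0,0,0],1]]'; python3 -m crank '[[[0,0,7],[0,0,0],1],[[0,0,7],[0,0,0],1],[[0,0,7],[0,0,0],1],[[0,0,7],[0,0,0],1],[[0,0,6],[0,0,0],1],[[0,0,4.4],[0,0,0],1],[[0,0,0],[0,0,0],1],[[0,0,0],[0,0,0],1]]';python3 log.py; python3 win.py d2 .5192 .2208 .0586; python3 look.py w2
```

```text
time_s: 10.9
tcp_pos: [0.5296, 0.2316, 0.0871]
eef_rot: [150.6, -6.3, -57.0]
contact_force: [-3.8, -3.2, 6.3]
gripper_width: 0.0355
gripper_force: 25.0
time_s: 11.7
tcp_pos: [0.5284, 0.2314, 0.0876]
eef_rot: [159.8, -22.9, -92.7]
contact_force: [-7.1, -1.7, 9.3]
gripper_width: 0.0353
gripper_force: 25.0
11.7 [ 43.3  36.6  -2.2   0.3 -81.4 -50.2] [0.528 0.231 0.088] [159.8 -22.9 -92.7]
normal [0.351 0.35  0.868] normal in tool [ 0.     0.011 -1.   ] knob n 2176 mean tool cm [ 0.39 -0.14  0.88] circ [ 1.06 -0.15] 3.36 face depth ahead of TCP cm 3.57 joints [ 43.3  36.6  -2.2   0.3 -81.4 -50.2]
```

View pics/d2.png

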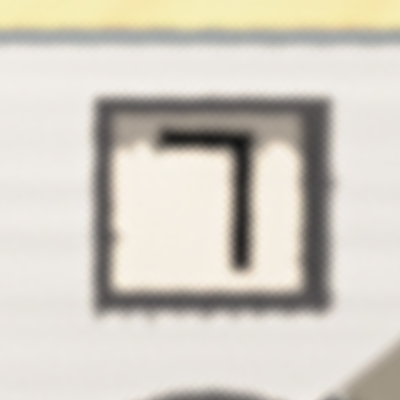

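The 7 is centred, at pixel 206 against a window centre of about 210. I'll release, back straight off and check again.

```bash
python3 -m crank '[[[0,0,0],[0,0,0],-1],[[0,0,0],[0,0,0],-1],[[0,0,0],[0,0,0],-1],[[0,0,0],[0,0,0],-1],[[0,0,0],[0,0,0],-1],[[0,0,0],[0,0,0],-1],[[0,0,0],[0,0,0],-1]]'; python3 -m crank '[[[0,0,0],[0,0,-1],-1],[[0,0,0],[0,0,-2],-1],[[0,0,0],[0,0,-2],-1],[[0,0,0],[0,0,-2],-1],[[0,0,0],[0,0,-1.5],-1],[[0,0,0],[0,0,0],-1],[[0,0,0],[0,0,0],-1]]'; python3 win.py d3 .5192 .2208 .0586
```

```text
time_s: 12.5
tcp_pos: [0.5303, 0.2331, 0.0862]
eef_rot: [160.1, -22.7, -93.0]
contact_force: [0.4, 0.4, -0.0]
gripper_width: 0.0848
gripper_force: 0.0
time_s: 13.2
tcp_pos: [0.5606, 0.2626, 0.1599]
eef_rot: [160.1, -22.7, -93.0]
contact_force: [-0.5, 0.9, 0.0]
gripper_width: 0.0879
gripper_force: 0.0
```

View pics/d3.png

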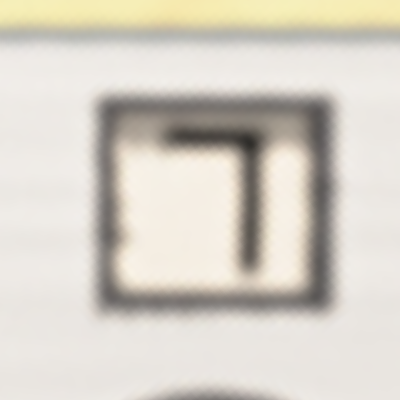

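The 7 is centred (213 against 216 px) and the gripper is clear of the counter.

```bash
python3 -c "
from plant import r
print(r.close_job())"
```

```text
the job is handed in; nothing more can be done
None
```

The batch counter now shows 7, within about 0.3 mm of the window's centre in the last picture. The knob is released, the gripper is clear, and the job was handed in at about 13 s; no verdict came back.

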